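Trim a two-pan balance: release, bring level, re-arrest

TASK

Two filled bottles stand on the two-pan balance, whose beam is arrested: swing the arrest lever fully over to free the beam and see which pan sinks. Slide the poise along the front rail until the beam, left untouched, rests level with its pointer at the middle mark. Then, leaving the poise there, swing the lever fully back so that the beam is arrested again, both bottles still standing on their pans.

Things in the scene. Friction and masses are not known exactly. Their poses are not given: they have to be found in the camera images.
- balance: grey two-pan balance fixed on the bench, base 150 x 250 x 36 mm. Origin: centre of its base on the bench; x to its back, y to its left pan, z up. Beam pivot at (0, 0, 80) mm. Steel pans, radius 48 mm, tops 112 and rims 115 mm high when level, centred at (0, +-90) mm; they stay horizontal as the beam tilts. A 212 mm column with a white scale plate stands mid-way, behind the pointer
- beam (a joint): beam tilt, rad: 0 level, positive = right pan (balance's -y side) down, negative = left pan down; stops at +-0.13. Sprung, so that the free tilt is proportional to the imbalance: each mm the poise moves to the left (balance's +y) lowers the value by 0.0036, unless at a stop. Settles in about 1 s. Level: within 0.02. Arrested it is held at 0
- arrest_lever (a joint): arrest lever, rad, on an upright axis at (-56, 0) mm in the balance's frame. 0 = home, beam arrested: arm points forward-right, 0.8 rad from the balance's -x towards -y. Swings clockwise seen from above to 1.2 = fully released, arm 0.4 rad left of straight ahead (-x). Stiff (1 N at the knob), stays where left. Lowers two rods from under the beam, which is free from about 1.0
- lever_knob (a point): middle of the lever's upright black knob, a round post, 17 mm thick (21 mm at its ends), from 39 to 91 mm above the bench, 100 mm from the lever's axis; this point is 71 mm above the bench.
- poise (a joint): position of the sliding poise along the front rail, m: 0 at the middle, positive towards balance's +y (left), range +-0.070. It slides stiffly (about 1 N) and stays where it is left.
- poise_tab (a point): grip point on the poise's finger tab (dark steel, 16 mm wide along the rail, 14 mm thick, rising 30 degrees from vertical towards the balance's front), 12 mm below its end, 40 mm along it from the rail's middle. At poise 0, beam level: (-66, 0, 111) mm in the balance's frame. Rail 7 x 14 mm along y at x -46, z 76 mm. Bottles stand close behind: come in along the tab, not upright
- pointer_tip (a point): tip of the upright black pointer on the beam, 120 mm above the pivot; when the beam is level it stands before the middle mark of the scale plate (longer and thicker than the others). Marks are 0.05 rad apart.
- bottle_a: clear glass bottle with blue screw cap, 86 mm wide, 161 mm high, about 0.35 to 0.55 kg, on one pan; origin at the centre of its underside, z up. Looks the same as bottle_b; either may be the heavier and either may stand on the left.
- bottle_b: clear glass bottle with blue screw cap, 86 mm wide, 161 mm high, about 0.35 to 0.55 kg, on the other pan; origin at the centre of its underside, z up.
- timer: bystander: flat white bench timer, 70 x 62 x 20 mm, in front of the balance; origin at the centre of its underside. Leave alone.
- wash_bottle: bystander: wash bottle with bent spout, 67 x 95 x 204 mm, left of the balance; origin at the centre of its underside. Leave alone.
- beaker: bystander: empty glass beaker, 74 mm wide, 80 mm high, left of the balance; origin at the centre of its underside. Leave alone.
- tip_rack: bystander: grey box of pipette tips, 83 x 121 x 72 mm, right of the balance; origin at the centre of its underside. Leave alone.

How it is judged:
On the way, in this order (a step that is already met when the one before it is completed fails the run):
1. the lever is fully over and the free beam has tipped to one side (value of joint arrest_lever above 1.05 rad and (value of joint beam above 0.045 rad or value of joint beam below -0.045 rad)), for 0.3 s.
2. with the lever still over, the beam rests level by itself for a second, untouched by the robot (value of joint arrest_lever above 1.05 rad and value of joint beam between -0.02 and 0.02 rad and velocity of joint beam between -0.06 and 0.06 rad/s and contact force between each of the arm, the fingers and balance below 0.05 N and contact force between each of the arm, the fingers and bottle_a below 0.05 N and contact force between each of the arm, the fingers and bottle_b below 0.05 N), for 1 s.
At the end, for the whole second after the job is handed in: the arrest lever is fully home (within 0.10 rad), the beam is held level (within 0.02 rad), the poise rests out where it trimmed the beam (at least 15 mm from the middle), and both bottles stand upright (within 0.1 rad) and at rest on their pans (value of joint arrest_lever below 0.1 rad and value of joint beam between -0.02 and 0.02 rad and velocity of joint arrest_lever below 0.02 rad/s and velocity of joint poise below 0.002 m/s and (value of joint poise above 0.015 m or value of joint poise below -0.015 m) and angle between each of bottle_a, bottle_b's own z axis and vertical below 0.1 rad and height (world z) of each of bottle_a, bottle_b above 0.1 m and linear speed of each of bottle_a, bottle_b below 0.02 m/s); the robot touches nothing.
It fails at once if a bottle moves more than 22 mm from where it stood (its pan's own swing is at most 12 mm) or leans more than 0.2 rad (distance of any of bottle_a, bottle_b from where it was at the start of the episode above 0.022 m or angle between any of bottle_a, bottle_b's own z axis and vertical above 0.2 rad).
It fails at once if a bystander is moved more than 30 mm (distance of any of timer, wash_bottle, beaker, tip_rack from where it was at the start of the episode above 0.03 m).
It also fails if it takes over 67 s, if anything falls off the work surface, if the arm or the gripper's body presses on something with over 40 N, if the wrist force passes 120 N, or if a joint passes its speed limit or range.

ROBOT

A 6-joint arm with a two-finger parallel gripper is mounted at the origin on the work surface; the furniture and walls round the work are solid. World frame = base frame: x ahead of the robot, y to its left, z up, the work surface at z = 0. Lengths are in m, angles in rad, forces in N, time in s.
With the tool pointing down it reaches from about 0.3 to 0.775 m from the base axis. Payload 14.6 kg.
Tool frame: the origin (TCP) lies at the centre of the arm's flange, where the gripper is bolted on; the fingertips stand 199 mm ahead of it and the grasp point (between the pads) lies ctrl.tcp_to_grasp ahead of it (ctrl.tcp_to_grasp is the distance from the TCP to the grasp point, in m); z points along the fingers, y is the line along which they close (so a half turn about z gives the same grasp; the last joint's range is limited). The gripper opens to 94 mm and grips with 3 to 60 N. Pads are 16 mm wide; open, the fingers measure 119 mm over their backs; the gripper's body (75 mm by 177 mm) begins 78 mm behind the grasp point.
Start: joints at [-1.2, 0.3, 1.521, -0, 1.321, -0.067], TCP at [0.233, -0.498, 0.405] pointing down, gripper open.
Joint ranges: [-3.03, 3.03], [-0.79, 2.21], [0.23, 2.52], [-1.04, 4.18], [0, 3.07], [-2.55, 2.55]. Speed limits (rad/s): [2.22, 2.22, 2.57, 3.14, 3.14, 3.14].

INTERFACE

Orientations are given as [roll, pitch, yaw] about the fixed x, y, z axes, in that order (R = Rz(yaw) Ry(pitch) Rx(roll)).
In Python, from station import ctrl gives the robot as it stands. The module is installed in compiled form; this text tells all that it offers.
- The arm moves only by the shell command python3 -m jog 'ROWS' [OPENING] [FORCE]. ROWS is JSON, a list of rows, each a list of 6 numbers: the shift along the tool's x, y, z in cm, then the turn, a rotation vector about the tool's x, y, z in rad. In form: [[tx, ty, tz, ax, ay, az], ...]. A call has 1 to 8 rows; each row is the pose to reach, as a shift and turn from the pose commanded when the call began, along the tool's axes at that moment; what a row does not reach only later rows make up. A row lasts 1/10 s, in which the tool goes at most 50 mm and 8.59 degrees, less where a joint would pass 70% of its speed; a pose out of reach is approached as far as the arm can. A call with a gripper value outside its range is refused whole. OPENING is the opening in per cent of the stroke, from 0 (shut) to 100 (fully open), set as the call begins (- or left out, the last holds). The fingers move at their own pace and stop on an object; FORCE is the grip in N (left out, the last holds). Time passes only in rows, so rows that repeat a pose let the fingers close. It gives the time, the measured TCP pose, the force, the opening and the grip force at its end, in the units of the state.
- ctrl.get_obs(): the state, without advancing time (a new reading comes with each control period).
- ctrl.camera(name): name is "side" or "top"; returns a dict with "img" (400x640x3 uint8, blue, green, red), "intrinsics" (3x3 intrinsics, pixels), "k1" (the pictures are not rectified: a ray, as slopes to the right and down, at radius r is drawn at 1 + k1 r^2 times it, then the intrinsics apply), "R" (3x3) and "t" (3): a world point X has camera coordinates R X + t. Camera axes: x right, y down, z forward; pixel columns grow to the right and rows downward; lengths in m; the calibration is good to about 2 mm. A picture is of the moment at which its call begins. There is no depth.
- ctrl.hand_in(): hands the job in; it is judged then, once.
The state is a dict: "time_s": time; "qpos": joint angles; "joint_vel": joint speeds; "tau": joint torques, N m; "ee_pos": TCP position; "eef_rot": TCP orientation; "force": force on the tool from outside, world axes, zero at the start; "moment": the same for the moment, N m; "grip_width": finger opening in m; "grip_force": force on a finger pad.
Only numpy, scipy, OpenCV 4.12 (cv2) and the standard library are available. Lean on these libraries where they do the work, as an engineer would, in place of code of your own. Each camera call takes 0.05 s, during which the arm holds its last target. There are 200 camera calls.

## Working session

There is one attempt and no reset: what is moved stays moved. The work goes in short steps, Python scripts to look and compute and a shell command to move; the robot and the scene stay as the last step left them, time stands still between calls to the robot, and variables do not carry over. Pictures are saved under pics/ and viewed, at most 10 in all, crops included, and the job is handed in when it is done.

```bash
mkdir -p pics; cat > h.py <<'E'
import numpy as np, cv2
from station import ctrl
from scipy.spatial.transform import Rotation as Rn
def shot(n,name):
    c=ctrl.camera(n); cv2.imwrite(f'pics/{name}.png',c['img']); np.savez(f'pics/{name}.npz',**{k:c[k] for k in('img','intrinsics','k1','R','t')}); return c
def proj(c,X):
    p=np.atleast_2d(X)@c['R'].T+c['t']; s=p[:,:2]/p[:,2:]; s=s*(1+c['k1']*(s**2).sum(1,keepdims=True))
    K=c['intrinsics']; return s@K[:2,:2].T+K[:2,2]
def back(c,uv,z):
    K=c['intrinsics']; d=(np.array(uv,float)-K[:2,2])/np.diag(K)[:2]; s=d.copy()
    for _ in range(20): s=d/(1+c['k1']*(s@s))
    r=c['R'].T@np.array([*s,1]); o=-c['R'].T@c['t']; return o+r*(z-o[2])/r[2]
E
python3 - <<'E'
from h import *
for n in('side','top'):
    c=shot(n,n+'0'); print(n,c['intrinsics'].tolist(),c['k1'],(-c['R'].T@c['t']),c['R'].round(3).tolist())
print(ctrl.get_obs(),ctrl.tcp_to_grasp)
E
```

```text
side [[509.35436633999325, 0.0, 317.53236217538176], [0.0, 509.35436633999325, 193.5168593159302], [0.0, 0.0, 1.0]] 0.003751553790845245 [1.41282849 0.13765167 1.2892188 ] [[-0.099, 0.995, -0.016], [0.791, 0.069, -0.608], [-0.604, -0.073, -0.794]]
top [[399.12871841507956, 0.0, 322.3770877429132], [0.0, 399.12871841507956, 199.34862210137982], [0.0, 0.0, 1.0]] -0.07568239040128097 [0.45341396 0.02525573 1.35196425] [[0.029, -1.0, 0.007], [-0.998, -0.029, -0.06], [0.061, -0.005, -0.998]]
{'time_s': 0.1, 'qpos': array([-1.19961260e+00,  3.00421569e-01,  1.52149113e+00,  2.61412067e-05,
        1.32069787e+00, -6.65856251e-02]), 'joint_vel': array([-1.28602015e-03, -1.61162707e-03, -3.45433057e-03, -9.78356887e-04,
       -7.33355090e-05, -1.26157150e-03]), 'tau': array([-3.92265538e-04, -5.32644904e+01, -3.53285122e+01,  7.08403392e-02,
        2.34514161e-02, -6.59859325e-05]), 'ee_pos': array([ 0.23315445, -0.49811176,  0.40415145]), 'eef_rot': array([-3.14057868e+00, -9.29936959e-05,  4.37762824e-01]), 'force': array([ 0.5252716 ,  0.65000792, -0.58706711]), 'moment': array([-0.02065675, -0.006024  , -0.07593821]), 'grip_force': 0.0, 'grip_width': 0.09393838919996018} 0.1804
```

View pics/side0.png

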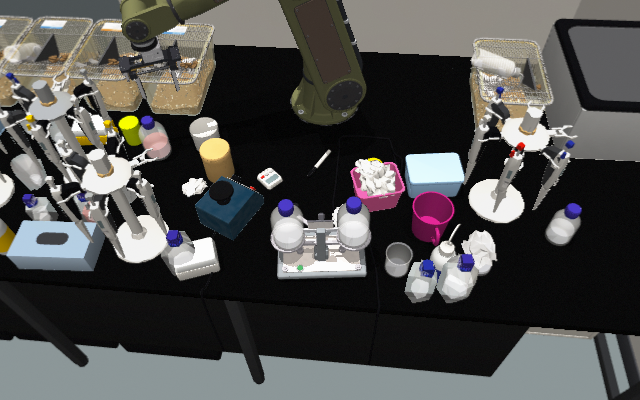

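View pics/top0.png

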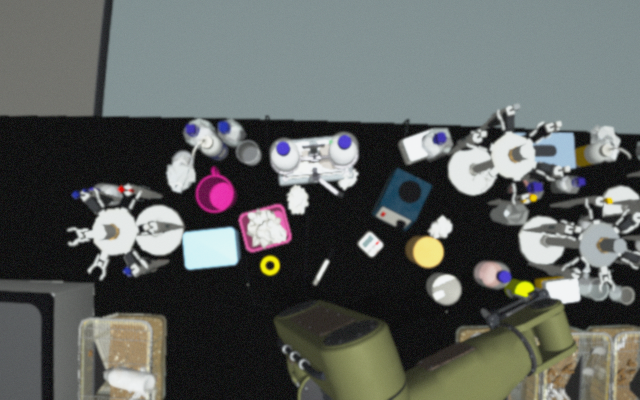

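```bash
python3 - <<'E'
from h import *
a=cv2.imread('pics/side0.png')[190:290,255:420]; b=cv2.imread('pics/top0.png')[115:225,225:420]
a=cv2.resize(a,(660,400),interpolation=2)
b=cv2.resize(b,(780,440),interpolation=2)
cv2.imwrite('pics/a0.png',b); cv2.imwrite('pics/b0.png',a)
c=np.load('pics/top0.npz')
for uv in((284,149),(344,142)): print(back(c,uv,.273))
E
```

```text
[0.653688   0.12875287 0.273     ]
[ 0.67791045 -0.034701    0.273     ]
```

View pics/a0.png

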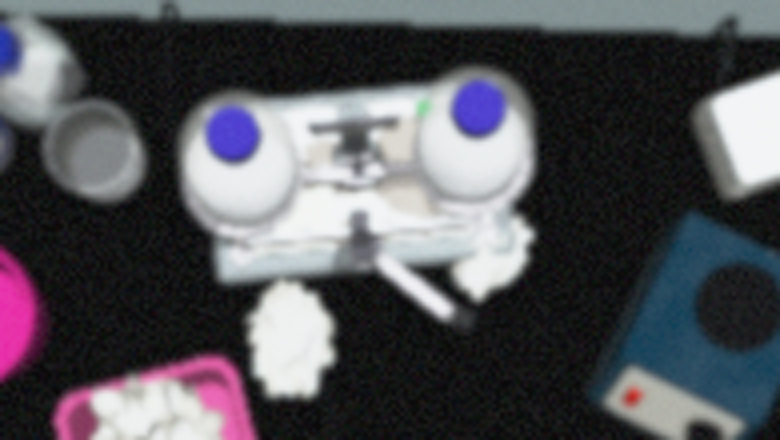

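View pics/b0.png

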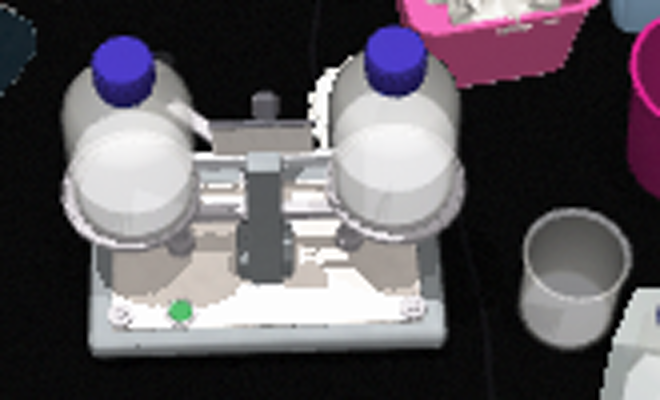

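```bash
cat > fit.py <<'E'
from h import *
from scipy.optimize import least_squares
s=np.load('pics/side0.npz'); t=np.load('pics/top0.npz')
S=lambda u,v:(u/4+255-.4,v/4+190-.4); T=lambda u,v:(u/4+225-.4,v/4+115-.4)
k=[-.056-.1*np.cos(.8),-.1*np.sin(.8)]
obs=[(s,S(90,353),[.075,.125,0],1),(s,S(445,347),[.075,.125,0],1),
 (t,T(218,284),[-.075,.125,0],1),(t,T(463,315),[*k,.085],1),
 (t,T(233,133),[0,.09,.273],.5),(t,T(478,107),[0,-.09,.273],.5),(s,S(124,60),[0,-.09,.268],.5),(s,S(396,50),[0,.09,.268],.5),
 (s,S(265,97),[-.072,0,.121],1)]
obs[0][2][1]=-.125
def P(q,X,i):
    X=np.array(X,float)
    if i==8: X[1]+=q[3]
    c,n=np.cos(q[2]),np.sin(q[2]); return np.array([q[0]+c*X[0]-n*X[1],q[1]+n*X[0]+c*X[1],X[2]])
f=lambda q:np.concatenate([w*(proj(c,P(q,X,i))[0]-uv) for i,(c,uv,X,w) in enumerate(obs)])
r=least_squares(f,[.66,.05,.1,0],loss='soft_l1')
if __name__=='__main__':
    print(r.x.round(4)); print(f(r.x).reshape(-1,2).round(1))
    print('knob',P(r.x,[*k,.071],0),'tab',P(r.x,[-.066,0,.111],8))
E
python3 fit.py
```

```text
[0.6651 0.0513 0.1298 0.005 ]
[[-0.1  4.7]
 [-0.2  3.1]
 [ 0.4  1. ]
 [-0.5  0.4]
 [-1.6  0.6]
 [ 0.5  0.5]
 [-1.3 -0.1]
 [ 0.9 -0.1]
 [-0.  -0.3]]
knob [ 0.54978823 -0.03610756  0.071     ] tab [0.59902939 0.04766914 0.111     ]
```

```bash
cat > ov.py <<'E'
from fit import *
def overlay(n,q,lever,box,F,src=None):
    c=np.load(src) if src else shot(n,n+'_cur'); im=c['img'] ; u0,u1,v0,v1=box
    im=cv2.resize(im[v0:v1,u0:u1],None,fx=F,fy=F,interpolation=2)
    L=.8-lever; k=[-.056-.1*np.cos(L),-.1*np.sin(L)]
    polys=[[[x,y,z] for x,y in((.075,.125),(.075,-.125),(-.075,-.125),(-.075,.125),(.075,.125))] for z in(0,.036)]
    polys+=[[[-.056,0,.036],[*k,.039],[*k,.091]],[[-.046,q[3],.076],[-.072,q[3],.121]],[[-.046,-.09,.076],[-.046,.09,.076]]]
    polys+=[[[.048*np.cos(a),s*.09+.048*np.sin(a),.115] for a in np.linspace(0,6.3,30)] for s in(1,-1)]
    for pl in polys:
        p=proj(c,[P(q,X,0) for X in pl]); p=((p-[u0,v0]+.5)*F-.5).round().astype(int)
        cv2.polylines(im,[p.reshape(-1,1,2)],False,(0,220,0),1)
    return im
E
python3 - <<'E'
from ov import *
a=overlay('top',r.x,0,(255,375,125,215),5,'pics/top0.npz'); b=overlay('side',r.x,0,(260,380,195,290),3,'pics/side0.npz')
b=cv2.resize(b,(600,475))[:450]; 
a=a[:450]; cv2.imwrite('pics/ov0.png',cv2.resize(np.hstack([a,b]),(800,300)))
cv2.imwrite('pics/ov0.png',np.vstack([a[:300+40][:,:600],b[:260]]))
E
```

```text
(no output)
```

View pics/ov0.png

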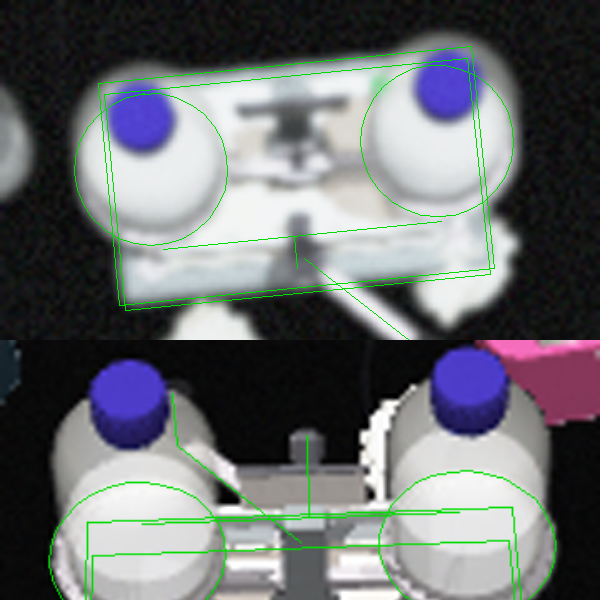

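```bash
cat > go.py <<'E'
from fit import *
q=r.x; G=ctrl.tcp_to_grasp
def bal(X): return P(q,X,0)
Rb=Rn.from_euler('z',q[2])
DOWN=Rb*Rn.from_euler('x',np.pi)
def knob(a,z=.078): L=.8-a; return bal([-.056-.1*np.cos(L),-.1*np.sin(L),z])
def TILT(): # tool z = (sin30,0,-cos30) in balance frame
    return Rb*Rn.from_euler('y',-np.pi/6)*Rn.from_euler('x',np.pi)
def rel(g,R):
    "row to bring grasp point to world g with orientation R"
    o=ctrl.get_obs(); R0=Rn.from_euler('xyz',o['eef_rot']); tcp=g-R.apply([0,0,G])
    return np.r_[R0.inv().apply(tcp-o['ee_pos'])*100,(R0.inv()*R).as_rotvec()].round(2)
E
python3 - <<'E'
from go import *
print(rel(knob(0,.26),DOWN)); print(TILT().apply([0,0,1]),knob(0),knob(1.2))
t=np.load('pics/top0.npz'); print(proj(t,[knob(1.2,.085),knob(1.2,.04)]))
print('tissue',back(t,(298,200),.02), back(t,(300,187),.04))
E
```

```text
[ 48.26 -28.42  -3.59  -0.     0.     0.31]
[ 0.49579388  0.06471811 -0.8660254 ] [ 0.54978823 -0.03610756  0.078     ] [0.51321586 0.07073488 0.078     ]
[[305.9668893  204.2632645 ]
 [306.43762367 204.92211195]]
tissue [0.52977048 0.10013193 0.02      ] [0.57175615 0.09380427 0.04      ]
```

```bash
A='[48.3,-28.4,-3.6,0,0,0.31]'
python3 -m jog '[[0,0,-4,0,0,0],[48.3,-28.4,-3.6,0,0,0.31],[48.3,-28.4,-3.6,0,0,0.31],[48.3,-28.4,-3.6,0,0,0.31],[48.3,-28.4,-3.6,0,0,0.31],[48.3,-28.4,-3.6,0,0,0.31],[48.3,-28.4,-3.6,0,0,0.31],[48.3,-28.4,-3.6,0,0,0.31]]' 45
python3 - <<'E'
from go import *
print(rel(knob(0,.26),DOWN))
E
```

```text
time_s: 0.9
ee_pos: [0.429, -0.2121, 0.4421]
eef_rot: [-3.142, 0.0, 0.128]
force: [-1.0, -1.4, -0.2]
grip_width: 0.0428
grip_force: 0.0
[ 14.22 -15.91   0.17  -0.     0.    -0.  ]
```

```bash

python3 -m jog '[[14.2,-15.9,0,0,0,0],[14.2,-15.9,0,0,0,0],[14.2,-15.9,0,0,0,0],[14.2,-15.9,0,0,0,0],[14.2,-15.9,0,0,0,0],[14.2,-15.9,0,0,0,0]]'
python3 - <<'E'
from go import *
print(rel(knob(0,.26),DOWN)); print(rel(knob(0,.08),DOWN))
b=overlay=None
c=shot('top','top1'); s=shot('side','side1')
im=cv2.resize(c['img'][130:240,260:400],(700,550),interpolation=2)
p=((proj(c,[knob(0,.091)])-[260,130]+.5)*5).astype(int)[0]; cv2.circle(im,tuple(map(int,p)),4,(0,255,0),1)
cv2.imwrite('pics/v1.png',im)
E
```

```text
time_s: 1.5
ee_pos: [0.5494, -0.0369, 0.4415]
eef_rot: [-3.141, 0.001, 0.13]
force: [0.2, -0.3, 0.4]
grip_width: 0.0426
grip_force: 0.0
[ 0.04 -0.07  0.11 -0.    0.    0.  ]
[ 0.07 -0.07 18.11 -0.    0.    0.  ]
```

View pics/v1.png

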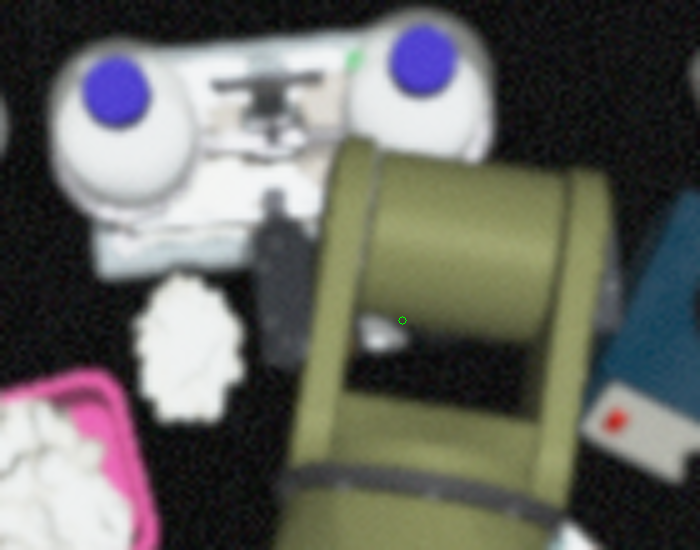

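```bash

python3 -m jog '[[0,-0.1,5,0,0,0],[0,-0.1,10,0,0,0],[0,-0.1,14,0,0,0],[0,-0.1,15,0,0,0],[0,-0.1,16,0,0,0],[0,-0.1,17,0,0,0],[0,-0.1,18,0,0,0],[0,-0.1,18,0,0,0]]'
python3 -m jog '[[0,0,0,0,0,0],[0,0,0,0,0,0],[0,0,0,0,0,0],[0,0,0,0,0,0],[0,0,0,0,0,0]]' 5 10
python3 - <<'E'
from go import *
for a in np.arange(0,1.3,.15): print(a.round(2),rel(knob(a,.08),DOWN)[:3])
E
```

```text
time_s: 2.4
ee_pos: [0.5487, -0.0373, 0.2618]
eef_rot: [-3.141, 0.001, 0.128]
force: [-0.7, 0.6, 0.6]
grip_width: 0.0425
grip_force: 0.0
time_s: 2.9
ee_pos: [0.5488, -0.036, 0.2626]
eef_rot: [-3.139, -0.001, 0.128]
force: [-1.0, 12.3, 3.2]
grip_width: 0.018
grip_force: 10.0
0.0 [0.1  0.02 0.22]
0.15 [-0.9  -1.1   0.22]
0.3 [-1.71 -2.35  0.23]
0.45 [-2.33 -3.72  0.23]
0.6 [-2.74 -5.16  0.23]
0.75 [-2.93 -6.64  0.24]
0.9 [-2.9  -8.14  0.24]
1.05 [-2.64 -9.62  0.24]
1.2 [ -2.16 -11.04   0.25]
```

```bash

python3 -m jog '[[-0.5,-0.7,0,0,0,0],[-1,-1.25,0,0,0,0],[-1.4,-1.85,0,0,0,0],[-1.8,-2.5,0,0,0,0],[-2.15,-3.2,0,0,0,0],[-2.43,-3.9,0,0,0,0],[-2.65,-4.6,0,0,0,0],[-2.84,-5.3,0,0,0,0]]'
python3 - <<'E'
from go import *
for a in np.arange(.6,1.3,.1): print(a.round(2),rel(knob(a,.08),DOWN)[:3])
E
```

```text
time_s: 3.7
ee_pos: [0.5135, 0.0124, 0.2621]
eef_rot: [-3.141, 0.0, 0.128]
force: [-0.1, -1.9, 0.2]
grip_width: 0.0181
grip_force: 10.0
0.6 [0.14 0.09 0.17]
0.7 [-0.02 -0.9   0.17]
0.8 [-0.07 -1.9   0.17]
0.9 [-0.02 -2.89  0.17]
1.0 [ 0.13 -3.88  0.17]
1.1 [ 0.37 -4.85  0.17]
1.2 [ 0.71 -5.79  0.17]
```

```bash

python3 -m jog '[[-0.16,-1.0,0,0,0,0],[-0.2,-2,0,0,0,0],[-0.16,-3,0,0,0,0],[0,-4,0,0,0,0],[0.1,-4.5,0,0,0,0],[0.23,-5,0,0,0,0],[0.4,-5.4,0,0,0,0],[0.57,-5.8,0,0,0,0]]'
python3 -m jog '[[0,0,0,0,0,0],[0,0,0,0,0,0],[0,0,0,0,0,0]]'
cat > beam.py <<'E'
from go import *
def caps(c):
    hsv=cv2.cvtColor(c['img'],cv2.COLOR_BGR2HSV); m=cv2.inRange(hsv,(110,120,60),(130,255,255)); out=[]
    for u0,u1 in((272,301),(339,369)):
        w=m[190:226,u0:u1]; v,u=np.nonzero(w); out+=[v.mean()+190,u.mean()+u0,len(v)]
    return out
def tilt(name):
    c0=np.load('pics/side0.npz'); c=shot('side',name); a,b=caps(c0),caps(c)
    s=[proj(c0,bal([0,y,.265]))[0,1]-proj(c0,bal([0,y,.255]))[0,1] for y in(-.09,.09)] # px per +10mm
    d=[(b[0]-a[0])/s[0]*10,(b[3]-a[3])/s[1]*10]; print('mm up right,left',np.round(d,2),'tilt',round((d[1]-d[0])/180,4),np.round(b,1))
E
python3 - <<'E'
from beam import *
tilt('s2'); print(rel(knob(1.2,.08),DOWN)[:3])
E
```

```text
time_s: 4.5
ee_pos: [0.5122, 0.0702, 0.2621]
eef_rot: [-3.142, 0.0, 0.128]
force: [-1.5, -2.0, -1.4]
grip_width: 0.0178
grip_force: 10.0
time_s: 4.8
ee_pos: [0.5121, 0.0699, 0.2622]
eef_rot: [-3.141, -0.0, 0.128]
force: [-0.8, 0.2, -2.2]
grip_width: 0.0179
grip_force: 10.0
mm up right,left [ 11.69 -12.25] tilt -0.133 [204.4 285.2 228.  207.5 352.8 221. ]
[ 0.12 -0.07  0.18]
```

```bash

python3 -m jog '[[0,0,0,0,0,0],[0,0,0,0,0,0],[0,0,0,0,0,0],[0,0,-3,0,0,0],[0,0,-7,0,0,0],[0,0,-12,0,0,0],[0,0,-12,0,0,0]]' 45
python3 - <<'E'
from beam import *
tilt('s3'); ax=TILT().apply([0,0,1]); g=bal([-.066,q[3]+.004,.111])
print(q[3],rel(g-.10*ax,TILT()),rel(g,TILT()))
# tab blob in side images
for n in('side0','s3'):
    c=np.load(f'pics/{n}.npz'); print(cv2.cvtColor(c['img'],6)[205:226:2,310:334:2])
print(proj(c,[bal([-.072,p,.121]) for p in(0,.005,.009)]).round(1))
E
```

```text
time_s: 5.55
ee_pos: [0.5125, 0.07, 0.3886]
eef_rot: [3.141, -0.01, 0.128]
force: [0.1, 0.7, -0.3]
grip_width: 0.0424
grip_force: 0.0
mm up right,left [ 11.69 -12.25] tilt -0.133 [204.4 285.2 228.  207.5 352.8 221. ]
0.004962745998715789 [-5.71  2.95  3.1   0.    0.52 -0.  ] [-0.76  2.94 11.79  0.    0.52 -0.  ]
[[  8   4  12   9   8   8  10   8  10   8   8  13]
 [  9   7   9   9  10   8  10   8  11  13   8  10]
 [  8   6   9  10   9   8   9  10   9  10   8   6]
 [  7  11   8   9  10   8   7  11   8   9  11  11]
 [ 10  10   9  10  27  96  97  11   7   5   9 192]
 [  9   8   8   7  96  90  92  55  10  11  10 204]
 [  9   8  11   8  77  87  88  58  11   9   8 200]
 [ 10   8  11  11  38  87  89  16  12  15  14 228]
 [119 115 107 103 100  91  91 117  92  87  88 115]
 [146 147 150 148 148 150 148 147 149 147 147 150]
 [151 147 150 151 146 151 150 147 150 151 151 151]]
[[  7   6   5   7   9  10   9   9  10   7  16  16]
 [  7   8   7   7   5   7   6   5   9  10  16  16]
 [  5   8  11   8   7   7   9   8   5  24 116 118]
 [  8   8   7   8   7   6   7   8   7 144 149  52]
 [ 10   6   8   7   7  66  94  89   7 149 149 191]
 [  6   5   7   9   6 104  92  91 102 150  86 202]
 [  9  11   8   8   6  85  87  82 144 150  18 198]
 [ 11   9  11   9   7  87  86  78 187 128  13 227]
 [119 115 107 103  99  91  91 116  91  87  87 114]
 [146 146 149 147 146 150 146 146 149 145 147 149]
 [150 146 150 150 146 149 150 147 150 149 149 150]]
[[319.1 213.6]
 [320.9 213.5]
 [322.3 213.5]]
```

```bash

python3 -m jog '[[-5.7,2.9,0,0,0.15,0],[-5.7,2.9,0,0,0.3,0],[-5.7,2.9,2,0,0.45,0],[-5.7,2.9,3.1,0,0.52,0],[-5.7,2.9,3.1,0,0.52,0],[-5.7,2.9,3.1,0,0.52,0]]'
python3 - <<'E'
from beam import *
g=bal([-.066,q[3]+.004,.111]); print(rel(g,TILT()))
c=shot('top','t4'); s=np.load('pics/s3.npz')
im=cv2.resize(c['img'][130:230,250:390],(560,400),interpolation=2)
s=shot('side','s4'); im2=cv2.resize(s['img'][190:250,285:355],(560,480)[:2],interpolation=2)[:200]
cv2.imwrite('pics/v2.png',np.vstack([im,im2]))
E
```

```text
time_s: 6.2
ee_pos: [0.4593, 0.034, 0.3509]
eef_rot: [-3.141, -0.517, 0.128]
force: [-0.0, 0.1, 0.4]
grip_width: 0.0424
grip_force: 0.0
[ 0.22  0.04  9.76  0.    0.01 -0.  ]
```

View pics/v2.png

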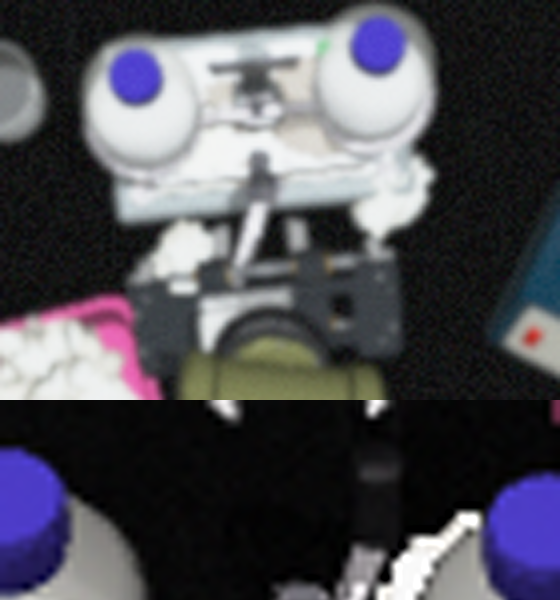

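```bash

python3 -m jog '[[0.2,0,4,0,0,0],[0.2,0,7,0,0,0],[0.2,0,8,0,0,0],[0.2,0,9,0,0,0],[0.2,0,9.7,0,0,0],[0.2,0,9.7,0,0,0]]'
python3 -m jog '[[0,0,0,0,0,0],[0,0,0,0,0,0],[0,0,0,0,0,0],[0,0,0,0,0,0],[0,0,0,0,0,0]]' 5 6
python3 - <<'E'
from beam import *
o=ctrl.get_obs(); R=Rn.from_euler('xyz',o['eef_rot']); g=o['ee_pos']+R.apply([0,0,G])
print(Rb.inv().apply(g-bal([0,0,0]))); tilt('s5')
E
```

```text
time_s: 6.9
ee_pos: [0.5089, 0.0404, 0.2681]
eef_rot: [-3.142, -0.52, 0.128]
force: [0.0, -0.5, -0.2]
grip_width: 0.0425
grip_force: 0.0
time_s: 7.4
ee_pos: [0.5088, 0.0403, 0.2683]
eef_rot: [3.141, -0.52, 0.128]
force: [-0.3, -1.4, 1.1]
grip_width: 0.0177
grip_force: 5.9
[-0.06675669  0.00913796  0.1117751 ]
mm up right,left [ 6.07 -6.8 ] tilt -0.0715 [205.7 285.1 227.  206.2 352.9 222. ]
```

```bash

python3 -m jog '[[0,0.5,0,0,0,0],[0,1,0,0,0,0],[0,1.7,0,0,0,0],[0,2.4,0,0,0,0],[0,3.1,0,0,0,0],[0,3.7,0,0,0,0],[0,4,0,0,0,0],[0,4,0,0,0,0]]'
python3 -m jog '[[0,0,0,0,0,0],[0,0,0,0,0,0],[0,0,0,0,0,0],[0,0,0,0,0,0],[0,0,0,0,0,0],[0,0,0,0,0,0],[0,0,0,0,0,0],[0,0,0,0,0,0]]' 45
python3 -m jog '[[0,0,0,0,0,0],[0,0,0,0,0,0],[0,0,0,0,0,0],[0,0,0,0,0,0],[0,0,0,0,0,0],[0,0,0,0,0,0],[0,0,0,0,0,0],[0,0,0,0,0,0]]'
python3 - <<'E'
from beam import *
tilt('s6'); c=np.load('pics/s6.npz'); cv2.imwrite('pics/v3.png',cv2.resize(c['img'][190:250,285:365],(720,540),interpolation=2))
E
```

```text
time_s: 8.25
ee_pos: [0.5139, 0.0002, 0.268]
eef_rot: [3.141, -0.52, 0.127]
force: [-2.9, -1.1, 4.2]
grip_width: 0.0161
grip_force: 6.0
time_s: 9.05
ee_pos: [0.5139, 0.0007, 0.268]
eef_rot: [-3.142, -0.52, 0.128]
force: [-0.1, 1.0, -0.7]
grip_width: 0.042
grip_force: 0.0
time_s: 9.85
ee_pos: [0.5139, 0.0007, 0.268]
eef_rot: [-3.142, -0.52, 0.128]
force: [0.8, 0.1, 0.4]
grip_width: 0.0422
grip_force: 0.0
mm up right,left [ 2.31 -2.93] tilt -0.0291 [206.6 285.  226.  205.3 353.1 225. ]
```

```bash

python3 -m jog '[[0,0,0,0,0,0],[0,0,0,0,0,0],[0,0,0,0,0,0],[0,0,0,0,0,0],[0,0.3,0,0,0,0],[0,0.6,0,0,0,0],[0,0.8,0,0,0,0],[0,0.8,0,0,0,0]]' 5
python3 -m jog '[[0,0,0,0,0,0],[0,0,0,0,0,0],[0,0,0,0,0,0],[0,0,0,0,0,0],[0,0,0,0,0,0],[0,0,0,0,0,0],[0,0,0,0,0,0],[0,0,0,0,0,0]]' 45
python3 -m jog '[[0,0,0,0,0,0],[0,0,0,0,0,0],[0,0,0,0,0,0],[0,0,0,0,0,0],[0,0,0,0,0,0],[0,0,0,0,0,0],[0,0,0,0,0,0],[0,0,0,0,0,0]]'
python3 - <<'E'
from beam import *
tilt('s7')
E
```

```text
time_s: 10.7
ee_pos: [0.5149, -0.0076, 0.2679]
eef_rot: [3.142, -0.52, 0.127]
force: [1.5, -1.7, -3.5]
grip_width: 0.016
grip_force: 6.0
time_s: 11.5
ee_pos: [0.5149, -0.0073, 0.268]
eef_rot: [-3.142, -0.52, 0.128]
force: [0.2, 0.2, 0.1]
grip_width: 0.0423
grip_force: 0.0
time_s: 12.3
ee_pos: [0.5149, -0.0073, 0.268]
eef_rot: [-3.142, -0.52, 0.128]
force: [-0.1, -0.6, -0.0]
grip_width: 0.0425
grip_force: 0.0
mm up right,left [-0.48  0.  ] tilt 0.0027 [207.3 285.2 224.  204.6 353.1 224. ]
```

```bash

python3 -m jog '[[0,0,-2,0,0,0],[0,0,-5,0,0,0],[0,0,-9,0,0,0],[0,0,-12,0,0,0],[0,0,-12,0,0,0],[0,0,-12,0,0,0],[0,0,-12,0,0,0],[0,0,-12,0,0,0]]'
python3 -m jog '[[0,0,0,0,0,0],[0,0,0,0,0,0],[0,0,0,0,0,0],[0,0,0,0,0,0],[0,0,0,0,0,0],[0,0,0,0,0,0],[0,0,0,0,0,0],[0,0,0,0,0,0]]'
python3 - <<'E'
from beam import *
tilt('s8'); c=shot('top','t8'); s=np.load('pics/s8.npz')
im=cv2.resize(c['img'][130:230,250:390],(560,400),interpolation=2)
im2=cv2.resize(s['img'][190:250,260:400],(560,240),interpolation=2)[:200]
cv2.imwrite('pics/v4.png',np.vstack([im,im2]))
print(rel(knob(1.2,.26),DOWN),rel(knob(1.2,.08),DOWN))
E
```

```text
time_s: 13.15
ee_pos: [0.456, -0.0148, 0.371]
eef_rot: [-3.141, -0.518, 0.128]
force: [-0.5, 0.1, -0.6]
grip_width: 0.0422
grip_force: 0.0
time_s: 13.95
ee_pos: [0.4557, -0.0149, 0.3722]
eef_rot: [3.142, -0.52, 0.128]
force: [-0.6, 0.2, -0.1]
grip_width: 0.0421
grip_force: 0.0
mm up right,left [-0.48  0.05] tilt 0.003 [207.3 285.2 224.  204.6 353.2 225. ]
[ 9.28 -7.76 -2.55  0.   -0.52 -0.  ] [ 0.34 -7.76 13.07  0.   -0.52 -0.  ]
```

View pics/v4.png

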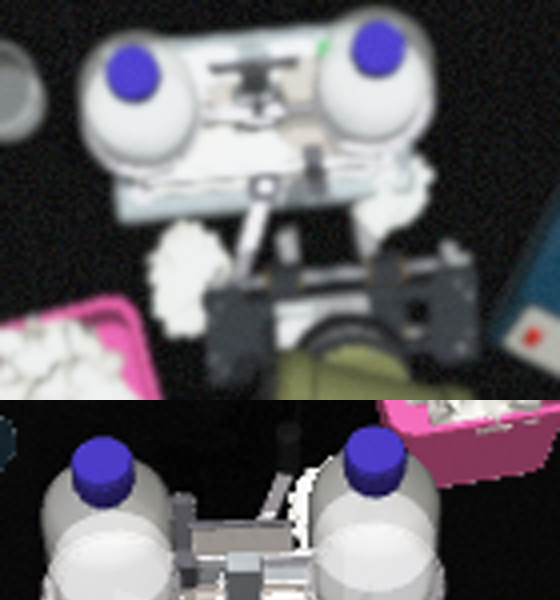

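```bash

python3 -m jog '[[0,-2,-3,0,-0.13,0],[3,-5,-3,0,-0.26,0],[6,-7.7,-3,0,-0.4,0],[9.2,-7.7,-2.6,0,-0.52,0],[9.2,-7.7,-2.6,0,-0.52,0],[9.2,-7.7,-2.6,0,-0.52,0]]'
python3 - <<'E'
from beam import *
print(rel(knob(1.2,.08),DOWN)); tilt('s9')
E
```

```text
time_s: 14.65
ee_pos: [0.5124, 0.0701, 0.4396]
eef_rot: [-3.141, -0.001, 0.128]
force: [0.0, -0.1, -0.9]
grip_width: 0.0426
grip_force: 0.0
[ 0.08 -0.05 17.92 -0.   -0.   -0.  ]
mm up right,left [-0.48  0.  ] tilt 0.0027 [207.3 285.2 224.  204.6 353.1 224. ]
```

```bash

python3 -m jog '[[0,0,5,0,0,0],[0,0,10,0,0,0],[0,0,14,0,0,0],[0,0,15.5,0,0,0],[0,0,17,0,0,0],[0,0,17.8,0,0,0],[0,0,17.8,0,0,0]]'
python3 -m jog '[[0,0,0,0,0,0],[0,0,0,0,0,0],[0,0,0,0,0,0],[0,0,0,0,0,0],[0,0,0,0,0,0]]' 5 10
python3 - <<'E'
from go import *
for a in np.arange(1.2,-.01,-.1): print(a.round(2),(rel(knob(a,.08),DOWN)-rel(knob(1.19,.08),DOWN))[:2].round(2))
E
```

```text
time_s: 15.4
ee_pos: [0.5116, 0.0697, 0.2619]
eef_rot: [-3.141, 0.001, 0.127]
force: [0.8, -0.0, -0.0]
grip_width: 0.0424
grip_force: 0.0
time_s: 15.9
ee_pos: [0.5124, 0.07, 0.2629]
eef_rot: [3.142, -0.001, 0.128]
force: [-0.1, -0.8, 4.0]
grip_width: 0.0177
grip_force: 10.0
1.2 [ 0.04 -0.09]
1.1 [-0.3   0.85]
1.0 [-0.55  1.82]
0.9 [-0.69  2.81]
0.8 [-0.74  3.81]
0.7 [-0.69  4.8 ]
0.6 [-0.54  5.79]
0.5 [-0.29  6.76]
0.4 [0.05 7.7 ]
0.3 [0.49 8.6 ]
0.2 [1.02 9.45]
0.1 [ 1.62 10.24]
-0.0 [ 2.3  10.97]
```

```bash

python3 -m jog '[[-0.17,0.4,0,0,0,0],[-0.3,0.85,0,0,0,0],[-0.43,1.3,0,0,0,0],[-0.55,1.82,0,0,0,0],[-0.63,2.3,0,0,0,0],[-0.69,2.8,0,0,0,0],[-0.73,3.3,0,0,0,0],[-0.74,3.8,0,0,0,0]]'
python3 -m jog '[[0.05,1,0,0,0,0],[0.2,2,0,0,0,0],[0.45,2.95,0,0,0,0],[0.79,3.9,0,0,0,0],[1.23,4.8,0,0,0,0],[1.76,5.65,0,0,0,0],[2.36,6.44,0,0,0,0],[3.0,7.1,0,0,0,0]]'
python3 -m jog '[[0,0,0,0,0,0],[0,0,0,0,0,0]]'
python3 - <<'E'
from beam import *
print(rel(knob(0,.08),DOWN)); tilt('s10')
E
```

```text
time_s: 16.7
ee_pos: [0.5098, 0.031, 0.2624]
eef_rot: [-3.142, 0.0, 0.128]
force: [-1.6, 2.2, 3.8]
grip_width: 0.0182
grip_force: 10.0
time_s: 17.5
ee_pos: [0.5492, -0.0358, 0.2623]
eef_rot: [-3.141, 0.001, 0.128]
force: [-16.4, 17.6, 3.2]
grip_width: 0.018
grip_force: 10.5
time_s: 17.7
ee_pos: [0.5493, -0.0352, 0.2624]
eef_rot: [-3.141, -0.001, 0.128]
force: [2.0, 3.5, -2.0]
grip_width: 0.0179
grip_force: 10.0
[ 0.04  0.1   0.2  -0.   -0.   -0.  ]
mm up right,left [-0.62 -0.49] tilt 0.0008 [207.3 285.1 223.  204.7 353.1 224. ]
```

Lever is against its home stop. Release, retreat, check.

```bash

python3 -m jog '[[0,0,0,0,0,0],[0,0,0,0,0,0],[0,0,0,0,0,0],[0,0,-3,0,0,0],[0,0,-7,0,0,0],[0,0,-12,0,0,0],[0,0,-16,0,0,0],[0,0,-16,0,0,0]]' 45
python3 -m jog '[[-5,0,0,0,0,0],[-10,0,0,0,0,0],[-15,0,0,0,0,0],[-20,0,0,0,0,0],[-20,0,0,0,0,0],[-20,0,0,0,0,0],[-20,0,0,0,0,0]]'
python3 - <<'E'
from beam import *
from ov import overlay
tilt('s11'); q2=q.copy(); q2[3]=-.043
cv2.imwrite('pics/v5.png',overlay('top',q2,0,(250,380,120,220),6))
E
```

```text
time_s: 18.55
ee_pos: [0.5485, -0.0353, 0.4283]
eef_rot: [3.139, -0.009, 0.128]
force: [0.0, 0.1, 0.3]
grip_width: 0.0423
grip_force: 0.0
time_s: 19.25
ee_pos: [0.351, -0.0608, 0.4224]
eef_rot: [3.142, 0.0, 0.128]
force: [0.6, -0.4, -0.1]
grip_width: 0.0422
grip_force: 0.0
mm up right,left [-0.33 -0.45] tilt -0.0007 [207.2 285.2 225.  204.7 353.1 225. ]
```

View pics/v5.png

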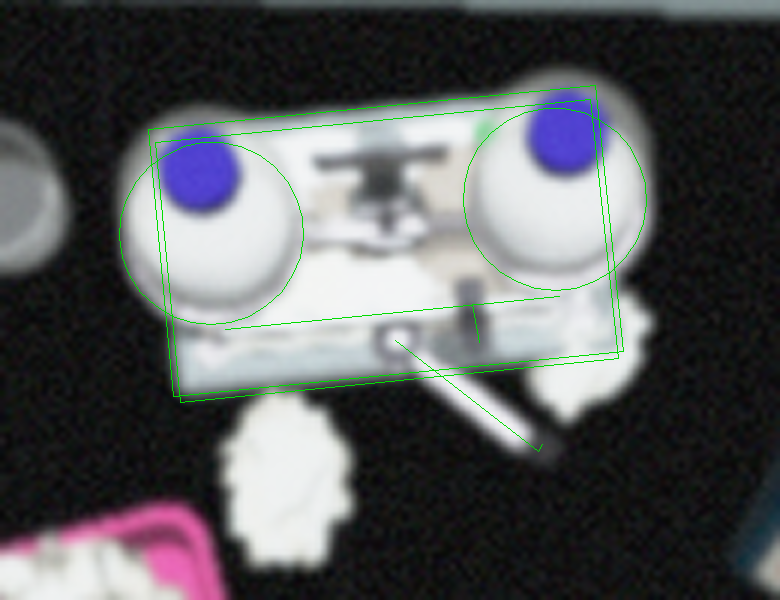

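```bash
python3 - <<'E'
from h import *
a,b=[np.load(f'pics/{n}.npz')['img'][180:200,322:350].astype(float).mean(2) for n in('top0','top_cur')]
print(np.abs(a-b).mean(), cv2.phaseCorrelate(cv2.GaussianBlur(a,(5,5),0),cv2.GaussianBlur(b,(5,5),0)))
if np.abs(a-b).mean()<8: print(ctrl.hand_in())
E
```

```text
3.523214285714286 ((0.03873011598793319, 0.0009552675561490531), 0.9954590861510549)
the job is handed in; nothing more can be done
None
```

The job is handed in: the left pan sank, and sliding the poise to about 43 mm right of the middle brought the free beam to rest within about 0.003 rad of level. The lever is back home and the beam arrested, with both bottles standing on their pans.

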